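# Stand the blue filter plate in the slot mount under the camera

## Task

Take the blue-framed filter plate out of the wooden rack and stand it upright in the slot of the mount under the overhanging camera, lowered by hand fully home to the slot floor and centred along the slot, then let go and move clear. Do not press against the camera or its stand, and leave the red plate, the objective and the screwdriver where they are.

Things in the scene. Friction and masses are not known exactly. Their poses are not given: they have to be found in the camera images.
- blue_plate: Blue-framed filter plate with a green window, rigid, about 0.16 kg (varies), 90 long (own x) x 8 thick (own y) x 110 high (own z, up). Origin: centre of its underside. It starts upright in one of the two rack slots. It is too long to be gripped along x: grip its two large faces.
- red_plate: Red-framed plate with an amber window, same size and origin; stands in the other rack slot. Leave it alone.
- rack: Fixed wooden block 100 (x) x 186 (y) x 45 high; origin: centre of its underside. Two slots along its x axis, open at both ends, at y = -60 and y = +60, each 12 wide, floor 20 above the table (so 25 deep).
- station: Fixed camera stand. Origin on the table beneath the mount's nominal centre; x away from the robot, z up. Base plate 14 high, x -60..80, y -60..120; post radius 13 (20 below z = 74) at x = 30, y = 95, top z = 294. A gripper pointing straight down does not fit: hold the plate by its -x (robot side) edge, tool tilted about 40 deg, fingers pointing down and to +x, and bring it in from -x.
- slot (a point): Nominal slot centre on the slot floor, z = 45 of the station (same axes). Slot along x, 80 long, 11 wide, open ends. At its -y side a grey jaw 12.5 thick, top 22 above the floor; at +y a yellow fence 11.5 thick, top 42 above the floor, its rigid face bounding the slot. The mount sits on a cross slide: the true slot lies up to 15 to either side in y, NOT reported: feel for the fence or look.
- camera (a point): Centre of the underside of the dark camera cube that hangs rigidly over the slot, 215 above the table: cube 65 (station x -20..45) x 70 (y -35..35) x 60 high, with a boom to the post at z 250..275. The seated plate's top is 60 below it.
- objective: Loose steel microscope objective with a blue ring, standing on the table, 34 diameter, 58 high; origin: centre of its underside. Leave it alone.
- driver: Loose screwdriver 170 long lying along its x axis on the table (handle to -x, red); origin on its underside near the middle. Leave it alone.
Not all that is in view belongs to the job. There is more than one size of the blue_plate; the one meant has the size given above.

How it is judged (in metres and radians):
On the way, in this order (a step that is already met when the one before it is completed fails the run):
1. the blue plate is lifted clear of the rack (height (world z) of blue_plate above 0.06 m), for 0.1 s.
2. the blue plate is lowered fully home in the slot while still held by the fingers (z of blue_plate in the frame of station between 0.041 and 0.0485 m and x of blue_plate in the frame of station between -0.01 and 0.01 m and y of blue_plate in the frame of station between -0.021 and 0.021 m and angle between blue_plate's own z axis and vertical below 0.15 rad and angle between the x axis of blue_plate and the x axis of station, either way round below 0.08 rad and contact force between the fingers and blue_plate above 1 N), for 0.1 s.
At the end, for the whole second after the job is handed in: Blue plate in the slot: underside 41 to 48.5 mm above the station origin, within 10 mm of it along and 21 mm across the slot, upright within 0.15 rad, along the slot within 0.08 rad, at rest, released; red plate and objective moved under 20 mm, screwdriver under 30 mm (z of blue_plate in the frame of station between 0.041 and 0.0485 m and x of blue_plate in the frame of station between -0.01 and 0.01 m and y of blue_plate in the frame of station between -0.021 and 0.021 m and angle between blue_plate's own z axis and vertical below 0.15 rad and angle between the x axis of blue_plate and the x axis of station, either way round below 0.08 rad and linear speed of blue_plate below 0.02 m/s and contact force between the fingers and blue_plate below 0.2 N and distance of each of red_plate, objective from where it was at the start of the episode below 0.02 m and distance of driver from where it was at the start of the episode below 0.03 m); the robot touches nothing.
It fails at once if the camera, boom, post or base plate is pressed with more than 15 N (contact force between anything else and station above 15 N).
It fails at once if the red plate is moved more than 20 mm, or tipped (distance of red_plate from where it was at the start of the episode above 0.02 m or angle between red_plate's own z axis and vertical above 0.3 rad).
It fails at once if the objective is moved more than 20 mm or toppled (distance of objective from where it was at the start of the episode above 0.02 m or angle between objective's own z axis and vertical above 0.5 rad).
It fails at once if the screwdriver is moved more than 30 mm (distance of driver from where it was at the start of the episode above 0.03 m).
It also fails if it takes over 53 s, if anything falls off the work surface, if the arm or the gripper's body presses on something with over 40 N, if the wrist force passes 120 N, or if a joint passes its speed limit or range.

## Robot

A 6-joint arm with a two-finger parallel gripper is mounted at the origin on the work surface. World frame = base frame: x ahead of the robot, y to its left, z up, the work surface at z = 0. Lengths are in mm, angles in rad, forces in N, time in s.
With the tool pointing down it reaches from about 325 to 775 mm from the base axis. Payload 9.3 kg.
Tool frame: the origin (TCP) lies at the very end of the fingers, on their centre line; the grasp point (between the pads) lies 19 mm behind it (grasp_offset is the distance from the TCP to the grasp point, in mm); z points along the fingers, y is the line along which they close (so a half turn about z gives the same grasp; the last joint's range is limited). The gripper opens to 85 mm and grips with 20 to 120 N. Pads are 22 mm wide; open, the fingers measure 114 mm over their backs; the gripper's body (76 mm by 85 mm) begins 54 mm behind the grasp point. The pads swing forward as they close: fully open they stand 13 mm farther back than shut.
Start: joints at [1.185, 0.259, 0.021, 1.334, 0, 1.418], TCP at [126.888, 535.16, 231.279] pointing down, gripper open.
Joint ranges: [-3.04, 3.04], [-0.91, 1.82], [-1.04, 1.36], [-1.92, 1.95], [-1.52, 1.45], [-3.14, 3.14]. Speed limits (rad/s): [2.22, 2.22, 2.79, 3.14, 3.14, 3.14].

## Interface

Orientations are given as a 3x3 rotation matrix whose columns are the frame's x, y, z axes.
In Python, from station import * gives the robot as it stands. Calls block until the motion is done:
- move_ptp(position, orientation): joint-space move of the TCP to a pose.
- servo_line(position, speed=150, attitude=None, force_limit=None): straight line of the TCP; attitude=None keeps the orientation; speed is the mean speed in mm/s. With force_limit (N) it stops when the force on the tool has changed by that much, and returns True; else False.
- set_joints(angles): joint-space move.
- grip(opening, strength=None): opening from 0.0 (shut) to 1.0 (fully open); strength is the grip in N (None keeps the last); returns when the fingers have stopped.
- hold(seconds).
- ik(position, orientation): joint angles nearest the present ones, or None.
- state(): the state.
- capture(name): name is "scene" or "top"; returns the picture (480x640x3 uint8, red, green, blue); there is no depth.
- get_calibration(name): a dict with "camera_matrix" (3x3 intrinsics, pixels), "dist_coeffs" ([k1, k2, p1, p2, k3] as OpenCV has them; the pictures are not rectified), "view" (4x4, takes a point from world to camera coordinates). Camera axes: x right, y down, z forward; pixel columns grow to the right and rows downward; lengths in mm; the calibration is good to about 2 mm. A picture is of the moment at which its call begins. get_calibration takes no time and is no camera call.
A pose or a line that the arm cannot do raises IKError and nothing moves.
- close_job(): hands the job in; it is judged then, once.
Trained networks look in the newest picture that a camera, given by its name, has taken for a name from the list of things; names that differ only in an ending like _2 or _b are one class to them, and where a whole thing is asked for, a point or a joint stands for the part that bears it (a point fixed in the world has none). Each returns a list of dicts, best first, with "score" (0 to 1); they miss things now and then, are a little off and sometimes report something else, mostly with a low value. They report only what shows in the picture. A call takes as long as a camera call. They do not tell look-alikes from the thing itself.
- recognise(label, camera): "extent" ([centre column, centre row, width, height] in pixels, round what is visible of it).
- regions_of(label, camera): "pixels" (480x640 bool, what is visible of it) and "extent" ([centre column, centre row, width, height] in pixels, round what is visible of it).
The state is a dict: "time_s": time; "q": joint angles; "joint_velocities": joint speeds; "joint_torque": joint torques, N m; "position": TCP position; "orientation": TCP orientation; "force": force on the tool from outside, world axes, zero at the start; "torque": the same for the moment, N m; "opening": opening from 0.0 (shut) to 1.0 (fully open); "grip_force": force on a finger pad.
Only numpy, scipy, OpenCV 4.12 (cv2) and the standard library are available. Lean on these libraries where they do the work, as an engineer would, in place of code of your own. Each camera call takes 0.05 s, during which the arm holds its last target. There are 200 camera calls.

## Working session

There is one attempt and no reset: what is moved stays moved. The work goes in short steps, each a Python script; the robot and the scene stay as the last script left them, time stands still between calls to the robot, and variables do not carry over. Pictures are saved under pics/ and viewed, at most 10 in all, crops included, and the job is handed in when it is done.

```bash
ls; mkdir -p pics
python3 - <<'E'
from station import *
import cv2,numpy as np
for n in ("scene","top"):
    im=capture(n); cv2.imwrite(f"pics/{n}0.png",im[:,:,::-1])
    c=get_calibration(n); print(n,c)
    for l in ("blue_plate","red_plate","rack","station","objective","driver","camera","slot"):
        try: print(l,[(round(r["score"],2),np.round(r["extent"]).tolist()) for r in recognise(l,n)])
        except Exception as e: print(l,e)
print(state())
E
```

```text
pics
scene {'camera_matrix': array([[482.43025512,   0.        , 327.44854309],
       [  0.        , 482.43025512, 238.47447031],
       [  0.        ,   0.        ,   1.        ]]), 'dist_coeffs': array([-0.02403008,  0.        ,  0.        ,  0.        ,  0.        ]), 'view': array([[-1.00351044e-01,  9.94946763e-01, -3.25678007e-03,
         1.27065534e+02],
       [ 6.10806896e-01,  5.90218838e-02, -7.89576692e-01,
        -2.00337148e+02],
       [-7.85394553e-01, -8.12241094e-02, -6.13643252e-01,
         1.40275723e+03],
       [ 0.00000000e+00,  0.00000000e+00,  0.00000000e+00,
         1.00000000e+00]])}
blue_plate [(0.91, [236.0, 254.0, 30.0, 66.0]), (0.91, [178.0, 285.0, 37.0, 29.0]), (0.62, [185.0, 223.0, 56.0, 73.0])]
red_plate [(0.78, [293.0, 263.0, 25.0, 67.0])]
rack [(0.95, [265.0, 282.0, 104.0, 64.0])]
station [(0.86, [470.0, 278.0, 133.0, 157.0]), (0.31, [336.0, 334.0, 20.0, 31.0])]
objective [(0.55, [338.0, 335.0, 18.0, 34.0])]
driver [(0.7, [370.0, 277.0, 15.0, 58.0])]
camera [(0.81, [465.0, 275.0, 133.0, 163.0])]
slot [(0.97, [466.0, 278.0, 135.0, 158.0])]
top 
[... 1188 characters left out ...]
7379e-06, 1.41821252e+00]), 'joint_velocities': array([-0.00028932, -0.00032837,  0.00052477, -0.00096166, -0.00043727,
       -0.00076488]), 'joint_torque': array([-1.80438616e-03, -5.55370080e+01,  3.44734025e+01,  1.46429404e-03,
       -3.71075557e-04, -6.30199082e-06]), 'position': array([126.89760327, 535.14936361, 231.27186864]), 'orientation': array([[-9.73015113e-01,  2.30741393e-01, -1.50408817e-05],
       [ 2.30741393e-01,  9.73015113e-01, -2.00560426e-05],
       [ 1.00072460e-05, -2.29853866e-05, -1.00000000e+00]]), 'force': array([-1.00189458, -0.99382103, -0.17133261]), 'torque': array([-0.027167  , -0.00466326, -0.00436736]), 'grip_force': 0.0, 'opening': 0.9987195126367405}
```

Run:
```python
import cv2
a=cv2.imread("pics/scene0.png")[170:390,140:560]; cv2.imwrite("pics/s1.png",cv2.resize(a,(800,419),interpolation=cv2.INTER_CUBIC))
a=cv2.imread("pics/top0.png")[150:360,70:520]; cv2.imwrite("pics/t1.png",cv2.resize(a,(800,373),interpolation=cv2.INTER_CUBIC))
```

```text
(no output)
```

View pics/s1.png

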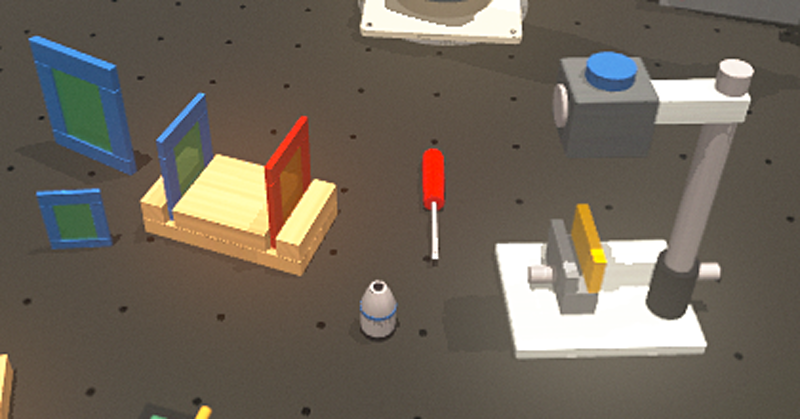

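View pics/t1.png

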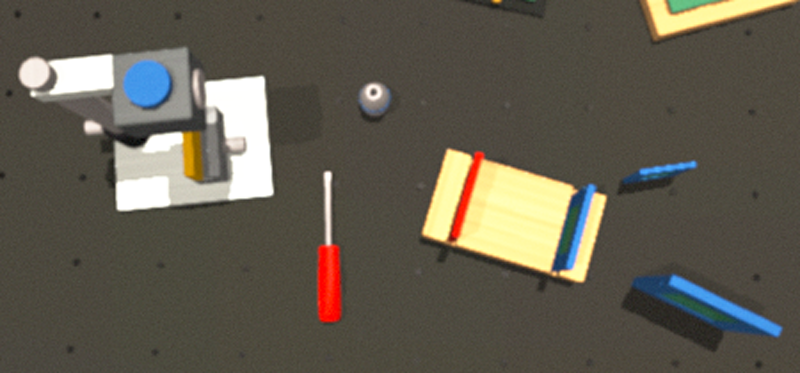

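The target plate is the one in the rack's right (−y) slot, at crop (575,230) in the top view. The two blue plates outside the rack are decoys. I'll fit the rack and station poses from corner pixels and overlay the result to check.

```bash
cat > h.py <<'E'
from station import *
import cv2,numpy as np
from scipy.optimize import least_squares
def proj(n,P):
    c=get_calibration(n);V=c["view"]
    return cv2.projectPoints(np.array(P,float).reshape(-1,3),cv2.Rodrigues(V[:3,:3])[0],V[:3,3],c["camera_matrix"],c["dist_coeffs"])[0][:,0]
def w(p,P):
    P=np.array(P,float).reshape(-1,3);c,s=np.cos(p[2]),np.sin(p[2])
    return np.c_[p[0]+c*P[:,0]-s*P[:,1],p[1]+s*P[:,0]+c*P[:,1],P[:,2]]
def box(x0,x1,y0,y1,z0,z1): return [(x,y,z) for x in(x0,x1) for y in(y0,y1) for z in(z0,z1)]
def draw(im,n,P,col,k,o):
    q=(proj(n,P)-o+.5)*k-.5
    for i in range(8):
        for b in(1,2,4):
            if not i&b: cv2.line(im,tuple(np.int32(np.round(q[i]*8))),tuple(np.int32(np.round(q[i|b]*8))),col,1,cv2.LINE_AA,3)
E
cat > fit.py <<'E'
from h import *
S=lambda u,v:(140+u/1.905,170+v/1.905)
T=lambda u,v:(70+u/1.778,150+v/1.778)
def fit(obs,x0):
    def r(p): return np.concatenate([(proj(n,w(p,P))-uv).ravel() for n,P,uv in obs])
    s=least_squares(r,x0,loss="soft_l1",x_scale=[10,10,.1]);print(np.round(s.x,3),np.round(r(s.x),1));return s.x
R=[("top",(50,93,45),T(448,150)),("top",(50,-93,45),T(606,195)),("scene",(50,-93,45),S(145,207)),("scene",(50,93,45),S(300,250)),
 ("scene",(50,-93,0),S(145,230)),("scene",(50,93,0),S(303,274)),("scene",(-50,93,45),S(337,186))]
rk=fit(R,[500,-200,-.25])
B=[("top",(80,-60,14),T(265,77)),("top",(-60,-60,14),T(272,194)),("top",(-60,120,14),T(118,210)),
 ("scene",(-60,-60,14),S(495,244)),("scene",(80,-60,14),S(517,352)),("scene",(80,120,14),S(705,348))]
st=fit(B,[500,200,0])
# plate along-slot from top edge
def rp(p): return np.concatenate([(proj("top",w(rk,[(p[0]+45,p[1],130),(p[0]-45,p[1],130)]))-[T(590,186),T(572,268)]).ravel(),
  (proj("scene",w(rk,[(p[0]+45,p[1],130),(p[0]-45,p[1],130)]))-[S(161,138),S(204,96)]).ravel()])
s=least_squares(rp,[0,-60]);print("plate in rack",s.x,np.round(rp(s.x),1))
def rf(p): return np.concatenate([(proj("scene",w(st,[(40,p[0]+17,87),(40,p[0]+17,45),(40,p[0]-18,67)]))-[S(605,261),S(607,290),S(563,282)]).ravel()])
f=least_squares(rf,[0]);print("slide",f.x,np.round(rf(f.x),1))
np.savez("fit.npz",rk=rk,st=st,pl=s.x,d=f.x[0])
d=f.x[0]
for n,o,wh,k in(("scene",(200,200),(100,120),4),("scene",(390,190),(130,175),4),("top",(60,150),(370,170),2)):
    im=cv2.imread(f"pics/{n}0.png")[o[1]:o[1]+wh[1],o[0]:o[0]+wh[0]]
    im=cv2.resize(im,None,fx=k,fy=k,interpolation=cv2.INTER_CUBIC);o=np.array(o)
    draw(im,n,w(rk,box(-50,50,-93,93,0,45)),(255,0,255),k,o)
    draw(im,n,w(rk,box(s.x[0]-45,s.x[0]+45,s.x[1]-4,s.x[1]+4,20,130)),(0,255,0),k,o)
    draw(im,n,w(st,box(-60,80,-60,120,0,14)),(255,0,255),k,o)
    draw(im,n,w(st,box(-20,45,-35,35,215,275)),(255,0,255),k,o)
    draw(im,n,w(st,box(-40,40,d+5.5,d+17,45,87)),(0,0,255),k,o)
    draw(im,n,w(st,box(-40,40,d-18,d-5.5,45,67)),(0,255,0),k,o)
    cv2.imwrite(f"pics/o{o[0]}.png",im)
a=cv2.imread("pics/o200.png");b=cv2.imread("pics/o390.png");h=600
a=cv2.copyMakeBorder(a,0,max(0,h-a.shape[0]),0,0,cv2.BORDER_CONSTANT)[:h,:400];b=cv2.resize(b,(446,600))[:, :400]
cv2.imwrite("pics/oS.png",np.hstack([a,b]))
E
python3 fit.py
```

```text
[ 5.15156e+02 -2.03146e+02 -2.64000e-01] [-1.8 -0.7 -1.6  0.2 -2.9 -3.  -0.2 -2.4  0.3  1.  -0.8  1.2 -0.2 -1. ]
[5.87508e+02 1.38172e+02 1.24000e-01] [-1.3 -0.6 -0.3 -0.2 -0.4 -0.8 -0.6  0.1 -1.2 -0.8  0.1 -1.1]
plate in rack [ -3.05534859 -61.4408462 ] [ 0.  -0.5 -2.6  1.  -1.4  1.5 -1.4 -2. ]
slide [7.80997686] [ 1.4  1.  -3.5  2.   2.1 -1.8]
```

View pics/oS.png

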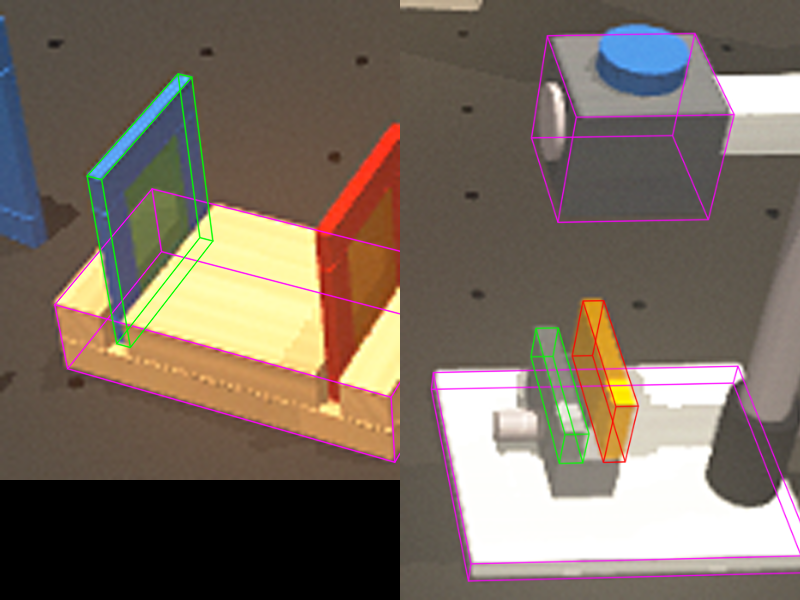

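View pics/o60.png

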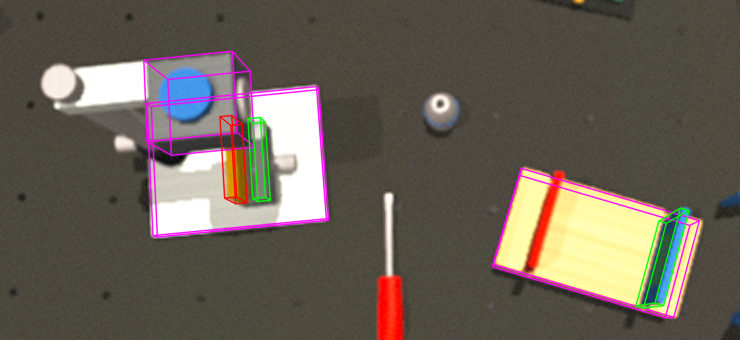

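```bash
cat >> h.py <<'E'
f=np.load("fit.npz");rk,st,pl,D=f["rk"],f["st"],f["pl"],float(f["d"])
GX,GZ,TH=-31.,80.,np.radians(40)
def tcp(p,x,y,z,gx=GX,gz=GZ,th=TH):
    """TCP pose so that a plate with its origin at (x,y,z) of frame p is held at (gx,gz)"""
    s,c=np.sin(th),np.cos(th)
    yaw=np.array([[np.cos(p[2]),-np.sin(p[2]),0],[np.sin(p[2]),np.cos(p[2]),0],[0,0,1]])
    R=yaw@np.array([[-c,0,s],[0,1,0],[-s,0,-c]])
    return w(p,(x+gx,y,z+gz))[0]+19*R[:,2],R
E
python3 - <<'E'
from h import *
px,py=pl[0],-60
for nm,a in dict(pre=(rk,px-70,py,80),grasp=(rk,px,py,20),lift=(rk,px,py,190),over=(st,-150,D-9,190),ent=(st,-150,D-9,97),inn=(st,0,D-9,97),home=(st,0,D,45)).items():
    P,R=tcp(*a); q=ik(P,R); print(nm,np.round(P),None if q is None else np.round(q,2))
# decoy near corner on table + objects
def ground(n,uv,z=0):
    c=get_calibration(n);V=c["view"];u=cv2.undistortPoints(np.array([[uv]],float),c["camera_matrix"],c["dist_coeffs"])[0,0]
    C=-V[:3,:3].T@V[:3,3];d=V[:3,:3].T@np.array([u[0],u[1],1]);return C+d*(z-C[2])/d[2]
for u,v in((133,172),(48,130),(50,247),(110,243)): 
    g=ground("scene",(140+u/1.905,170+v/1.905)); c,s=np.cos(rk[2]),np.sin(rk[2]);e=g[:2]-rk[:2]
    print("decoy",np.round(g),"rack frame",np.round([c*e[0]+s*e[1],-s*e[0]+c*e[1]]))
E
```

```text
pre [ 411. -237.  145.] [-0.98 -0.14 -0.89  0.26  0.43 -0.58]
grasp [ 478. -255.   85.] [-0.84  0.08 -0.91 -0.03  0.36 -0.46]
lift [ 478. -255.  255.] [-0.84 -0.14 -0.58  0.52  0.36 -0.46]
over [420. 116. 255.] [ 0.04 -0.37 -0.73  0.51  0.05 -0.07]
ent [420. 116. 162.] [ 0.04 -0.28 -0.95  0.21  0.05 -0.07]
inn [569. 135. 162.] [ 0.07  0.01 -0.72  0.14  0.03 -0.04]
home [568. 144. 110.] [ 0.09  0.09 -0.81 -0.03  0.02 -0.02]
decoy [ 442. -349.    0.] rack frame [ -32. -160.]
decoy [ 373. -479.    0.] rack frame [ -65. -304.]
decoy [ 572. -402.    0.] rack frame [ 107. -177.]
decoy [ 560. -340.    0.] rack frame [  79. -120.]
```

Run:
```python
from h import *
px,py=pl[0],-60
P,R=tcp(st,-150,D-9,190); q=np.array(ik(P,R)); q1=q.copy(); q1[0]=1.185; set_joints(q1)
P,R=tcp(rk,px-75,py,190); q2=np.array(ik(P,R)); q3=q.copy(); q3[0]=q2[0]; set_joints(q3)
move_ptp(P,R); move_ptp(*tcp(rk,px-70,py,80))
print(state()["time_s"])
print(servo_line(tcp(rk,px,py,20)[0],120,force_limit=12))
s=state();print(s["time_s"],s["position"],s["force"])
grip(0.0,70); s=state();print(s["time_s"],s["opening"],s["grip_force"],s["force"])
for n in("scene","top"): cv2.imwrite(f"pics/{n}2.png",capture(n)[:,:,::-1])
a=cv2.imread("pics/scene2.png")[180:330,170:370];b=cv2.imread("pics/top2.png")[200:350,290:490]
cv2.imwrite("pics/g.png",np.hstack([cv2.resize(i,(400,300),interpolation=2) for i in(a,b)]))
```

```text
5.975
False
6.8917 [ 478.419654   -255.49149037   86.19596485] [ 0.83195539  0.3847325  -0.86228377]
7.5833 0.08293633695038158 68.21733713150024 [-3.37480616 -1.51242977  2.82797666]
```

View pics/g.png

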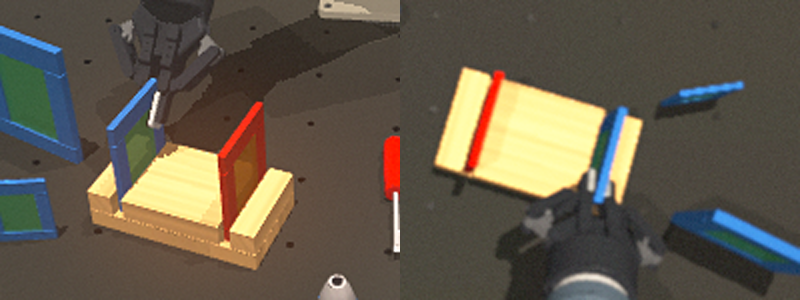

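The plate is gripped near its robot-side edge, with the finger at about (155,110) in the left crop. Next I lift it, carry it to the pre-entry position and look again.

Run:
```python
from h import *
px,py=pl[0],-60
servo_line(tcp(rk,px,py,190)[0],120)
servo_line(tcp(rk,px-60,py,190)[0],150)
move_ptp(*tcp(st,-150,D-9,190))
servo_line(tcp(st,-150,D-9,97)[0],120)
s=state();print(s["time_s"],s["opening"],s["grip_force"],s["force"])
ims=[]
for n,o,wh,k in(("scene",(380,170),(160,160),2.5),("top",(70,170),(230,170),1.74)):
    im=capture(n)[:,:,::-1];cv2.imwrite(f"pics/{n}3.png",im)
    im=cv2.resize(im[o[1]:o[1]+wh[1],o[0]:o[0]+wh[0]],None,fx=k,fy=k,interpolation=2).copy();o=np.array(o)
    draw(im,n,w(st,box(-195,-105,D-13,D-5,97,207)),(0,255,0),k,o)
    ims.append(cv2.copyMakeBorder(im,0,400-im.shape[0],0,400-im.shape[1],0)if im.shape[0]<400 else im[:400,:400])
cv2.imwrite("pics/e.png",np.hstack(ims))
```

```text
12.0417 0.07878970085812753 68.51281642913818 [ 0.72349091  0.01891499 -1.15720086]
```

View pics/e.png

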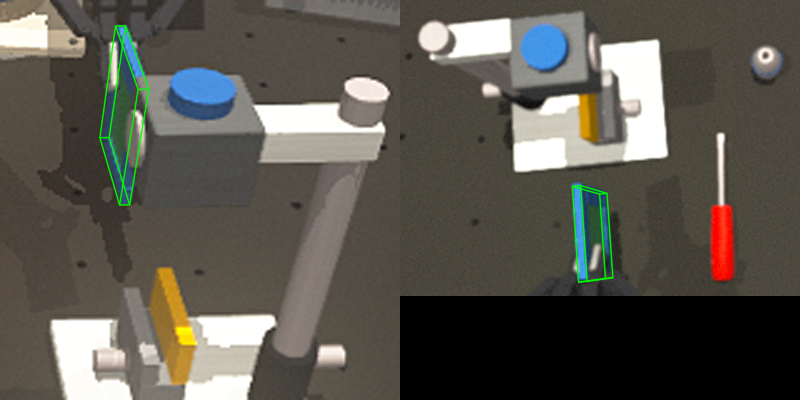

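The overlay matches the held plate within about 1 px in both views, at (125,115) and (590,232). Now I'll insert above the fence, lower to z=75 and feel for the fence along +y.

Run:
```python
from h import *
y=D-9
def go(x,y,z,v,fl=None):
    r=servo_line(tcp(st,x,y,z)[0],v,force_limit=fl)
    s=state();c,sn=np.cos(st[2]),np.sin(st[2]);e=s["position"]-tcp(st,0,0,0)[0]
    L=np.array([c*e[0]+sn*e[1],-sn*e[0]+c*e[1],e[2]])
    print(r,round(s["time_s"],1),"plate st",np.round(L,2),"F",np.round(s["force"],1));return r,L
r,L=go(0,y,97,80,8)
if not r:
    r,L=go(0,y,76,30,6)
    if not r:
        go(0,y+25,76,10,4)
```

```text
False 14.2 plate st [-0.27 -1.15 97.06] F [ 0.  -0.  -0.4]
False 15.0 plate st [ 0.11 -1.18 76.09] F [-0.6  0.5 -2. ]
True 16.2 plate st [-0.24  7.6  75.56] F [ 1.6 -1.9 -0.3]
```

```bash
cat >> h.py <<'E'
def go(x,y,z,v,fl=None):
    r=servo_line(tcp(st,x,y,z)[0],v,force_limit=fl)
    s=state();c,sn=np.cos(st[2]),np.sin(st[2]);e=s["position"]-tcp(st,0,0,0)[0]
    L=np.array([c*e[0]+sn*e[1],-sn*e[0]+c*e[1],e[2]])
    print(r,round(s["time_s"],1),"plate st",np.round(L,2),"F",np.round(s["force"],1));return r,L
E
python3 - <<'E'
from h import *
go(0,4.5,76,15)
hold(.2)
r,L=go(0,16,76,6,4); hold(.2)
s=state();print(s["force"],s["torque"])
r2,L2=go(0,L[1]-1.5,76,10); hold(.2)
if r: 
    r,L=go(0,L[1]-1.5,58,15,6)
    for n,o,wh,k in(("scene",(400,180),(140,170),3.5),):
        im=capture(n)[:,:,::-1]; cv2.imwrite("pics/i.png",cv2.resize(im[o[1]:o[1]+wh[1],o[0]:o[0]+wh[0]],None,fx=k,fy=k,interpolation=2))
E
```

```text
False 16.6 plate st [-0.14  4.44 75.77] F [-0.2  0.2 -0.4]
True 17.7 plate st [-0.32  7.56 75.49] F [ 1.5 -1.7 -1.2]
[-0.06862794 -2.43495654 -0.59284187] [-0.44784428  0.49993729 -0.19068082]
False 18.2 plate st [-0.11  6.1  75.86] F [-1.  -0.5 -0.5]
False 19.8 plate st [ 0.09  6.03 58.14] F [-0.2  0.8 -0.6]
```

View pics/i.png

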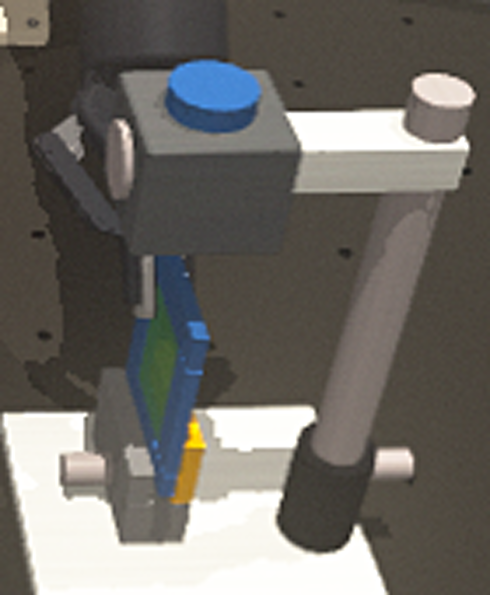

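The repeat touch agrees at 7.56, and the plate is between the jaw and the fence at crop (170,490), already 9 mm below the jaw top without contact. Next I lower it to the floor.

Run:
```python
from h import *
r,L=go(0,6.05,48,15,7)
r,L=go(0,6.05,41,6,7)
hold(.3); s=state(); print(s["force"],s["grip_force"])
```

```text
False 20.6 plate st [4.000e-02 6.070e+00 4.801e+01] F [-0.6  0.7 -0.6]
True 21.3 plate st [ 0.1   6.05 45.17] F [-1.6 -0.3  2.8]
[-1.21409543 -0.675553    5.40181673] 69.59022045135498
```

Run:
```python
from h import *
grip(0.4); s=state();print(s["opening"],s["grip_force"],s["force"])
P,R=s["position"],s["orientation"]
print(servo_line(P-60*R[:,2],80,force_limit=8))
go(-150,6,150,150)
s=state();print(s["time_s"])
ims=[]
for n,o,wh,k in(("scene",(400,180),(140,170),3),("top",(70,170),(160,130),2.5)):
    im=capture(n)[:,:,::-1]
    im=cv2.resize(im[o[1]:o[1]+wh[1],o[0]:o[0]+wh[0]],None,fx=k,fy=k,interpolation=2).copy()
    draw(im,n,w(st,box(-45,45,2,10,45,155)),(0,255,0),k,np.array(o))
    ims.append(cv2.copyMakeBorder(im,0,510-im.shape[0],0,400-im.shape[1],0) if im.shape[1]<=400 else im[:510,:400])
cv2.imwrite("pics/f.png",np.hstack([i[:510,:400] for i in ims]))
```

```text
0.39897083536528555 0.0 [0.08623182 0.09008843 0.21148862]
False
False 23.8 plate st [-149.64    5.95  149.74] F [-0.3 -0.5 -0. ]
23.8417
```

View pics/f.png

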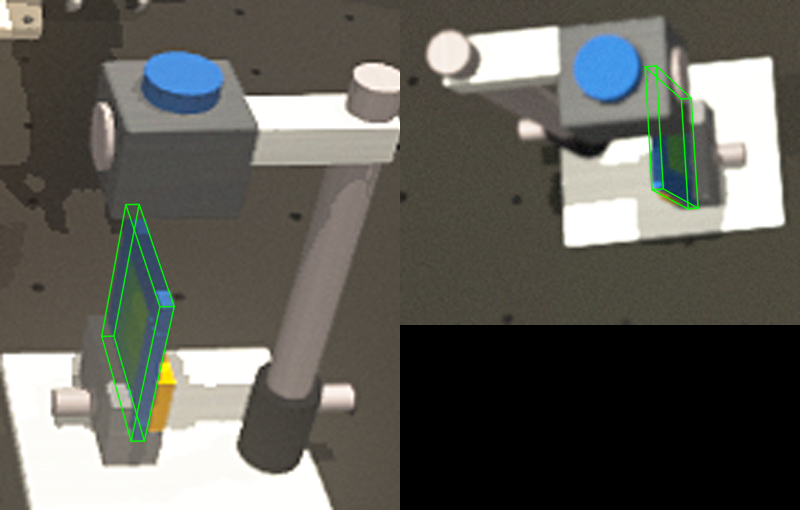

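The plate stands upright in the slot, and the overlay matches in both views, e.g. the near top corner at (167,300). The gripper is clear, so I'm handing in.

```bash
python3 -c "
from station import *
print(close_job())"
```

```text
the job is handed in; nothing more can be done
None
```

The blue plate stands upright in the camera-mount slot, felt home on the slot floor, released with the gripper clear, and the job is handed in; the hand-in returned no verdict.

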